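# Top up the slat maquette, then hold the turntable lock out

## Robot

A 7-joint arm with a two-finger parallel gripper is mounted at the origin on the work surface. World frame = base frame: x ahead of the robot, y to its left, z up, the work surface at z = 0. Lengths are in m, angles in rad, forces in N, time in s.
With the tool pointing down it reaches from about 0.425 to 0.875 m from the base axis. Payload 4.7 kg.
Tool frame: the origin (TCP) lies midway between the tips of the shut fingers; the grasp point (between the pads) lies 19 mm behind it; z points along the fingers, y is the line along which they close (so a half turn about z gives the same grasp; the last joint's range is limited). The gripper opens to 87 mm and grips with 3 to 60 N. Pads are 19 mm wide; open, the fingers measure 117 mm over their backs; the gripper's body (75 mm by 190 mm) begins 51 mm behind the grasp point.
Start: joints at [-1.212, 0.321, -0.07, 1.45, 0.023, 1.371, -0.057], TCP at [0.22, 0.612, 0.223] pointing down, gripper open.
Joint ranges: [-2.86, 2.86], [-0.3, 2.09], [-1.38, 1.24], [0.06, 2.45], [-1.56, 4.7], [0.09, 2.05], [-2.69, 2.69]. Speed limits (rad/s): [2.57, 2.57, 3.14, 3.14, 3.14, 3.14, 3.14].

## Interface

Orientations are given as a 3x3 rotation matrix whose columns are the frame's x, y, z axes.
In Python, from station import arm gives the robot as it stands.
- The arm moves only by the tool servo_tool, never from a script. Its argument "commands" is a list of rows, each an object with "dp": the shift along the world's x, y, z in units of 60 mm (1.0 is 60 mm), a list of three; "rot": the turn, a rotation vector about the world's x, y, z in units of 8 degrees (1.0 is 8 degrees), a list of three. In form: [{"dp": [x, y, z], "rot": [rx, ry, rz]}, ...]. A call has 1 to 20 rows; each row is the pose to reach, as a shift and turn from the pose commanded when the call began; what a row does not reach only later rows make up. A row lasts 1/8 s, in which the tool goes at most 62.5 mm and 10.7 degrees, less where a joint would pass 70% of its speed; a pose out of reach is approached as far as the arm can. A call with a gripper value outside its range is refused whole. "hand" is the closure, from 0 (fully open) to 1 (shut), set as the call begins (left out, the last holds). The fingers move at their own pace and stop on an object; "grip_force" is the grip in N (left out, the last holds). Time passes only in rows, so rows that repeat a pose let the fingers close. It gives the time, the measured TCP pose, the force, the opening and the grip force at its end, in the units of the state.
- arm.observe(): the state, without advancing time (a new reading comes with each control period).
- arm.read_camera(name): name is "scene" or "top" or "wrist"; returns a dict with "frame" (400x640x3 uint8, blue, green, red), "depth" (400x640 float32, m along the optical axis (not along the pixel's ray), 0 where there is no reading), "fx", "fy", "cx", "cy" (pixels), "k1" (the pictures are not rectified: a ray, as slopes to the right and down, at radius r is drawn at 1 + k1 r^2 times it, then the intrinsics apply), "camera_from_world" (4x4, takes a point from world to camera coordinates); the wrist camera has in their place "tool_from_camera" (4x4, takes a point from camera to tool coordinates, whose origin is the TCP and whose axes are the flange's). Camera axes: x right, y down, z forward; pixel columns grow to the right and rows downward; lengths in m; the calibration is good to about 2 mm. A picture is of the moment at which its call begins: read the wrist's pose just before it.
- arm.job_done(): hands the job in; it is judged then, once.
The state is a dict: "time": time; "joint_pos": joint angles; "qvel": joint speeds; "joint_efforts": joint torques, N m; "tool_pos": TCP position; "ee_rot": TCP orientation; "ft_force": force on the tool from outside, world axes, zero at the start; "wrist_torque": the same for the moment, N m; "finger_gap": finger opening in m; "grip_force": force on a finger pad.
Only numpy, scipy, OpenCV 4.12 (cv2) and the standard library are available. Lean on these libraries where they do the work, as an engineer would, in place of code of your own. Each camera call takes 0.05 s, during which the arm holds its last target. There are 200 camera calls.

## Task

The slat maquette on the locked turntable is glued up to half of its third layer. While the lock is still in, add the three loose slats: one completes the third layer, beside and level with the single slat on top and squarely above the bottom slat on that side; the other two make the fourth layer, crosswise over the third and squarely above the two second-layer slats, so that the tower goes straight up. Then take the black knob of the turntable's spring lock, pull it straight out until its yellow collar stands at the red line, and finish while still holding it there so that I can turn the tower to the light; leave everything else on the bench where it is.

Things in the scene. Friction and masses are not known exactly. Their poses are not given: they have to be found in the camera images.
- frame: glued start of the maquette, ~0.3 kg, loose on the turntable, slats 150 x 20 x 14 mm: two along its x axis at y = +-50 mm, on them two along its y axis at x = +-50, on these one along x at y = +50 (top at z = 42). Origin: centre of underside, z up. Missing: third-layer slat along x at y = -50 (underside z = 28), then fourth layer, two along y at x = +-50 (undersides z = 42). All centred lengthwise
- slat_a: loose pine slat, 150 x 20 x 14 mm, about 26 g, lying flat on the bench at the start; origin at the centre of its underside, its y axis along the 150 mm length, x across the 20 mm width. The three slats are alike and interchangeable
- slat_b: loose pine slat, 150 x 20 x 14 mm, about 26 g, lying flat on the bench at the start; origin at the centre of its underside, its y axis along the 150 mm length, x across the 20 mm width. The three slats are alike and interchangeable
- slat_c: loose pine slat, 150 x 20 x 14 mm, about 26 g, lying flat on the bench at the start; origin at the centre of its underside, its y axis along the 150 mm length, x across the 20 mm width. The three slats are alike and interchangeable
- turntable_top (a point): centre of the round wooden turntable top (230 mm across, 80 mm above the bench); its axes are those of the turntable's base, whose lock lies on the -y side. A slotted steel ring of 260 mm across under the top is blocked by the lock pin; the base is fixed to the bench
- lock (a joint): how far the lock pin is pulled out, m: 0 in (rest), 0.030 collar at the red line, 0.045 end stop; from about 0.014 it is clear of the slotted ring. It slides level along -y of turntable_top. A spring draws it back in whenever it is let go: 5 N at 0, rising 0.23 N per mm to 12 N at 0.030
- knob: black pull knob on the lock pin, with a yellow collar disc (36 mm across, 4 mm thick) at its inner end; flat-sided grip 26 mm wide, 34 mm long along the pull, 32 mm high. This body's frame has its origin on the turntable's axis at bench height (with the lock in), so use knob_grip
- knob_grip (a point): centre of the knob's black grip, 64 mm above the bench; y axis along the pin, pulling is towards -y, the flat sides face +-x. Under it lies a level grey plate 70 mm wide, its top 36 mm above the bench. The guide block, 34 mm wide and 80 mm high, starts 29 mm from this point on the turntable side when the lock is in
- knob_collar (a point): centre of the yellow collar, 19 mm from the grip's centre on the turntable side
- red_line (a point): middle of the 3 mm wide red line painted across the grey plate under the knob; the collar belongs straight above it (30 mm of pull)
- glue: bystander: white glue bottle, 56 mm across, 150 mm high; origin at its underside
- paint_jar: bystander: green glass paint jar, 60 mm across, 75 mm high; origin at its underside
- tape: bystander: yellow tape roll lying flat, 90 mm across, 25 mm high; origin at its underside
- brush_tin: bystander: steel tin of brushes, 72 mm across, 190 mm high in all; origin at its underside
- tub: bystander: white paint tub, 90 mm across, 80 mm high; origin at its underside
- sanding_block: bystander: cork sanding block 70 x 110 x 35 mm; origin at its underside
- try_square: bystander: carpenter's try square, wooden stock 22 x 100 mm with a thin steel blade reaching 160 mm along +x; origin under the middle of the stock
There are look-alikes about, which are no part of the job. What is shaped like the slat_c but blue is not meant.

How it is judged:
On the way, in this order (a step that is already met when the one before it is completed fails the run):
1. the three slats lie in their places in layers three and four, let go, with the lock still in (((y of slat_a in the frame of frame between -0.062 and -0.038 m and x of slat_a in the frame of frame between -0.015 and 0.015 m and z of slat_a in the frame of frame between 0.024 and 0.032 m and angle between the y axis of slat_a and the x axis of frame, either way round below 0.17 rad) or (y of slat_b in the frame of frame between -0.062 and -0.038 m and x of slat_b in the frame of frame between -0.015 and 0.015 m and z of slat_b in the frame of frame between 0.024 and 0.032 m and angle between the y axis of slat_b and the x axis of frame, either way round below 0.17 rad) or (y of slat_c in the frame of frame between -0.062 and -0.038 m and x of slat_c in the frame of frame between -0.015 and 0.015 m and z of slat_c in the frame of frame between 0.024 and 0.032 m and angle between the y axis of slat_c and the x axis of frame, either way round below 0.17 rad)) and ((x of slat_a in the frame of frame between -0.062 and -0.038 m and y of slat_a in the frame of frame between -0.015 and 0.015 m and z of slat_a in the frame of frame between 0.038 and 0.046 m and angle between the y axis of slat_a and the y axis of frame, either way round below 0.17 rad) or (x of slat_b in the frame of frame between -0.062 and -0.038 m and y of slat_b in the frame of frame between -0.015 and 0.015 m and z of slat_b in the frame of frame between 0.038 and 0.046 m and angle between the y axis of slat_b and the y axis of frame, either way round below 0.17 rad) or (x of slat_c in the frame of frame between -0.062 and -0.038 m and y of slat_c in the frame of frame between -0.015 and 0.015 m and z of slat_c in the frame of frame between 0.038 and 0.046 m and angle between the y axis of slat_c and the y axis of frame, either way round below 0.17 rad)) and ((x of slat_a in the frame of frame between 0.038 and 0.062 m and y of slat_a in the frame of frame between -0.015 and 0.015 m and z of slat_a in the frame of frame between 0.038 and 0.046 m and angle between the y axis of slat_a and the y axis of frame, either way round below 0.17 rad) or (x of slat_b in the frame of frame between 0.038 and 0.062 m and y of slat_b in the frame of frame between -0.015 and 0.015 m and z of slat_b in the frame of frame between 0.038 and 0.046 m and angle between the y axis of slat_b and the y axis of frame, either way round below 0.17 rad) or (x of slat_c in the frame of frame between 0.038 and 0.062 m and y of slat_c in the frame of frame between -0.015 and 0.015 m and z of slat_c in the frame of frame between 0.038 and 0.046 m and angle between the y axis of slat_c and the y axis of frame, either way round below 0.17 rad)) and horizontal distance between frame and turntable_top below 0.04 m and height (world z) of frame between 0.076 and 0.084 m and contact force between the fingers and slat_a below 0.1 N and contact force between the fingers and slat_b below 0.1 N and contact force between the fingers and slat_c below 0.1 N and linear speed of each of slat_a, slat_b, slat_c below 0.02 m/s and value of joint lock below 0.006 m), for 0.2 s.
2. the lock is pulled out to the red line by the fingers (value of joint lock between 0.025 and 0.035 m and contact force between the fingers and knob above 3 N), for 0.2 s.
At the end, for the whole second after the job is handed in: lock held out by the fingers (over 3 N on the knob), collar within 5 mm of the red line; frame within 40 mm of the turntable's centre; in each of the three places an untouched, resting slat within 12 mm sideways, 15 mm lengthwise, 4 mm in height, 0.17 rad (all of step 2 and ((y of slat_a in the frame of frame between -0.062 and -0.038 m and x of slat_a in the frame of frame between -0.015 and 0.015 m and z of slat_a in the frame of frame between 0.024 and 0.032 m and angle between the y axis of slat_a and the x axis of frame, either way round below 0.17 rad) or (y of slat_b in the frame of frame between -0.062 and -0.038 m and x of slat_b in the frame of frame between -0.015 and 0.015 m and z of slat_b in the frame of frame between 0.024 and 0.032 m and angle between the y axis of slat_b and the x axis of frame, either way round below 0.17 rad) or (y of slat_c in the frame of frame between -0.062 and -0.038 m and x of slat_c in the frame of frame between -0.015 and 0.015 m and z of slat_c in the frame of frame between 0.024 and 0.032 m and angle between the y axis of slat_c and the x axis of frame, either way round below 0.17 rad)) and ((x of slat_a in the frame of frame between -0.062 and -0.038 m and y of slat_a in the frame of frame between -0.015 and 0.015 m and z of slat_a in the frame of frame between 0.038 and 0.046 m and angle between the y axis of slat_a and the y axis of frame, either way round below 0.17 rad) or (x of slat_b in the frame of frame between -0.062 and -0.038 m and y of slat_b in the frame of frame between -0.015 and 0.015 m and z of slat_b in the frame of frame between 0.038 and 0.046 m and angle between the y axis of slat_b and the y axis of frame, either way round below 0.17 rad) or (x of slat_c in the frame of frame between -0.062 and -0.038 m and y of slat_c in the frame of frame between -0.015 and 0.015 m and z of slat_c in the frame of frame between 0.038 and 0.046 m and angle between the y axis of slat_c and the y axis of frame, either way round below 0.17 rad)) and ((x of slat_a in the frame of frame between 0.038 and 0.062 m and y of slat_a in the frame of frame between -0.015 and 0.015 m and z of slat_a in the frame of frame between 0.038 and 0.046 m and angle between the y axis of slat_a and the y axis of frame, either way round below 0.17 rad) or (x of slat_b in the frame of frame between 0.038 and 0.062 m and y of slat_b in the frame of frame between -0.015 and 0.015 m and z of slat_b in the frame of frame between 0.038 and 0.046 m and angle between the y axis of slat_b and the y axis of frame, either way round below 0.17 rad) or (x of slat_c in the frame of frame between 0.038 and 0.062 m and y of slat_c in the frame of frame between -0.015 and 0.015 m and z of slat_c in the frame of frame between 0.038 and 0.046 m and angle between the y axis of slat_c and the y axis of frame, either way round below 0.17 rad)) and horizontal distance between frame and turntable_top below 0.04 m and height (world z) of frame between 0.076 and 0.084 m and contact force between the fingers and slat_a below 0.1 N and contact force between the fingers and slat_b below 0.1 N and contact force between the fingers and slat_c below 0.1 N and linear speed of each of slat_a, slat_b, slat_c below 0.02 m/s); the arm keeps its last pose, push and grip.
It fails at once if the lock is drawn while the tower is not complete (value of joint lock above 0.012 m and not (((y of slat_a in the frame of frame between -0.062 and -0.038 m and x of slat_a in the frame of frame between -0.015 and 0.015 m and z of slat_a in the frame of frame between 0.024 and 0.032 m and angle between the y axis of slat_a and the x axis of frame, either way round below 0.17 rad) or (y of slat_b in the frame of frame between -0.062 and -0.038 m and x of slat_b in the frame of frame between -0.015 and 0.015 m and z of slat_b in the frame of frame between 0.024 and 0.032 m and angle between the y axis of slat_b and the x axis of frame, either way round below 0.17 rad) or (y of slat_c in the frame of frame between -0.062 and -0.038 m and x of slat_c in the frame of frame between -0.015 and 0.015 m and z of slat_c in the frame of frame between 0.024 and 0.032 m and angle between the y axis of slat_c and the x axis of frame, either way round below 0.17 rad)) and ((x of slat_a in the frame of frame between -0.062 and -0.038 m and y of slat_a in the frame of frame between -0.015 and 0.015 m and z of slat_a in the frame of frame between 0.038 and 0.046 m and angle between the y axis of slat_a and the y axis of frame, either way round below 0.17 rad) or (x of slat_b in the frame of frame between -0.062 and -0.038 m and y of slat_b in the frame of frame between -0.015 and 0.015 m and z of slat_b in the frame of frame between 0.038 and 0.046 m and angle between the y axis of slat_b and the y axis of frame, either way round below 0.17 rad) or (x of slat_c in the frame of frame between -0.062 and -0.038 m and y of slat_c in the frame of frame between -0.015 and 0.015 m and z of slat_c in the frame of frame between 0.038 and 0.046 m and angle between the y axis of slat_c and the y axis of frame, either way round below 0.17 rad)) and ((x of slat_a in the frame of frame between 0.038 and 0.062 m and y of slat_a in the frame of frame between -0.015 and 0.015 m and z of slat_a in the frame of frame between 0.038 and 0.046 m and angle between the y axis of slat_a and the y axis of frame, either way round below 0.17 rad) or (x of slat_b in the frame of frame between 0.038 and 0.062 m and y of slat_b in the frame of frame between -0.015 and 0.015 m and z of slat_b in the frame of frame between 0.038 and 0.046 m and angle between the y axis of slat_b and the y axis of frame, either way round below 0.17 rad) or (x of slat_c in the frame of frame between 0.038 and 0.062 m and y of slat_c in the frame of frame between -0.015 and 0.015 m and z of slat_c in the frame of frame between 0.038 and 0.046 m and angle between the y axis of slat_c and the y axis of frame, either way round below 0.17 rad)) and horizontal distance between frame and turntable_top below 0.04 m and height (world z) of frame between 0.076 and 0.084 m)).
It fails at once if a bystander is moved more than 15 mm (distance of any of glue, paint_jar, tape, brush_tin, tub, sanding_block, try_square from where it was at the start of the episode above 0.015 m).
It also fails if it takes over 67 s, if anything falls off the work surface, if the arm or the gripper's body presses on something with over 40 N, if the wrist force passes 120 N, or if a joint passes its speed limit or range.

## Working session

There is one attempt and no reset: what is moved stays moved. The work goes in short steps, Python scripts to look and compute and a tool call to move; the robot and the scene stay as the last step left them, time stands still between calls to the robot, and variables do not carry over. Pictures are saved under pics/ and viewed, at most 10 in all, crops included, and the job is handed in when it is done.

Besides the shell and the picture viewer there is one more tool, called by a JSON object that holds its "name" and its "arguments". servo_tool: Moves the arm, as the interface text tells. Its arguments: {"type":"object","properties":{"commands":{"type":"array","items":{"type":"object","properties":{"dp":{"type":"array","items":{"type":"number"}},"rot":{"type":"array","items":{"type":"number"}}}}},"hand":{"type":"number"},"grip_force":{"type":"number"}},"required":["commands"]}

```bash
ls; mkdir -p pics; cat > h.py <<'E'
import numpy as np, cv2
from station import arm
def cam(n):
    s=arm.observe(); c=arm.read_camera(n)
    if n=='wrist':
        T=np.eye(4);T[:3,:3]=s['ee_rot'];T[:3,3]=s['tool_pos']
        c['wc']=T@np.array(c['tool_from_camera'])
    else: c['wc']=np.linalg.inv(np.array(c['camera_from_world']))
    return c
def rays(c,px):
    px=np.asarray(px,float).reshape(-1,1,2)
    K=np.array([[c['fx'],0,c['cx']],[0,c['fy'],c['cy']],[0,0,1.]])
    u=cv2.undistortPoints(px,K,np.array([c['k1'],0,0,0.])).reshape(-1,2)
    return np.c_[u,np.ones(len(u))]
def onplane(c,px,z):
    d=rays(c,px)@c['wc'][:3,:3].T; o=c['wc'][:3,3]
    return o+d*((z-o[2])/d[:,2])[:,None]
def cloud(c):
    v,u=np.mgrid[0:400,0:640]
    r=rays(c,np.c_[u.ravel(),v.ravel()])*c['depth'].reshape(-1,1)
    return (r@c['wc'][:3,:3].T+c['wc'][:3,3]).reshape(400,640,3)
def pix(c,P):
    w=np.linalg.inv(c['wc']); q=np.asarray(P)@w[:3,:3].T+w[:3,3]
    K=np.array([[c['fx'],0,c['cx']],[0,c['fy'],c['cy']],[0,0,1.]])
    return cv2.projectPoints(q.reshape(-1,1,3),np.zeros(3),np.zeros(3),K,np.array([c['k1'],0,0,0.]))[0].reshape(-1,2)
E
python3 - <<'E'
from h import *
for n in ('top','scene'):
    c=cam(n); cv2.imwrite(f'pics/{n}0.png',c['frame']); print(n,c['wc'].round(3).tolist(),c['fx'],c['k1'])
s=arm.observe(); print(s['tool_pos'],s['ee_rot'],s['time'],s['finger_gap'])
E
```

```text
pics
top [[-0.001, -0.995, 0.101, 0.417], [-1.0, -0.001, -0.015, 0.089], [0.015, -0.101, -0.995, 1.323], [0.0, 0.0, 0.0, 1.0]] 377.6790898257885 -0.06015209409067964
scene [[-0.395, 0.786, -0.475, 1.241], [0.919, 0.344, -0.196, 0.358], [0.01, -0.514, -0.858, 1.296], [0.0, 0.0, 0.0, 1.0]] 418.22365155840413 -0.05057776191695944
[0.21959687 0.6112292  0.2215574 ] [[-9.41146390e-01  3.37998823e-01 -5.18217166e-04]
 [ 3.37999211e-01  9.41144891e-01 -1.68179955e-03]
 [-8.07288320e-05 -1.75797657e-03 -9.99998451e-01]] 0.1 0.08696644144342697
```

View pics/top0.png

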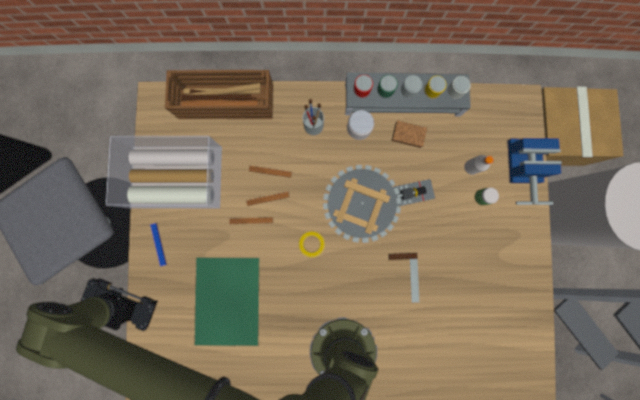

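View pics/scene0.png

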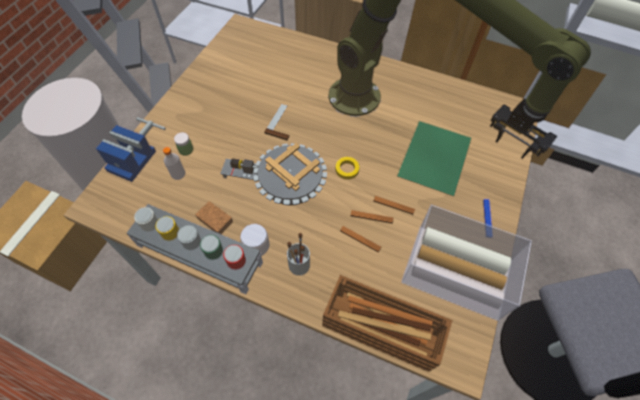

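Top view: three brown slats lie at (270,171), (268,198) and (251,220). The tower is at (362,203), and the knob is to its right at about (415,191). The blue decoy is at (158,245).

```bash
python3 - <<'E'
from h import *
c=cam('top'); f=c['frame']; hsv=cv2.cvtColor(f,cv2.COLOR_BGR2HSV)
for p in [(270,171),(268,198),(251,220),(240,180),(376,183),(362,185),(345,203)]: print(p,hsv[p[1],p[0]])
S=hsv.astype(int)
# slats: more saturated/darker than bench
roi=np.zeros((400,640),np.uint8); roi[160:230,222:300]=1
m=((S[...,1]>140)&(S[...,2]<190)).astype(np.uint8)*roi
n,l,st,ce=cv2.connectedComponentsWithStats(m)
for i in range(1,n):
    if st[i,4]<40: continue
    ys,xs=np.where(l==i); P=onplane(c,np.c_[xs,ys],0.014)[:,:2]
    r=cv2.minAreaRect((P*1000).astype(np.float32)); mu=P.mean(0); w,v=np.linalg.eigh(np.cov((P-mu).T)); print('slat',st[i,4],mu.round(4),v[:,1],np.degrees(np.arctan2(v[1,1],v[0,1])),r)
X=cloud(c)
# turntable top z~.08
z=X[...,2]; 
mm=(np.abs(z-0.08)<.012); sub=np.zeros_like(mm); sub[155:250,320:402]=1; mm&=sub
ys,xs=np.where(mm); print('tt',len(xs),[X[...,k][mm].mean().round(4) for k in (0,1)])
h=(z>.1)&sub; print('frame pts',h.sum(), X[h].mean(0))
sub=np.zeros_like(mm); sub[175:210,395:440]=1
for zz in (.036,.08): 
    q=sub&(np.abs(z-zz)<.008); print(zz,q.sum(),X[q].mean(0))
cv2.imwrite('pics/crop.png',cv2.resize(f[150:250,225:445],None,fx=3.6,fy=3.6,interpolation=cv2.INTER_CUBIC))
E
```

```text
(270, 171) [ 14 160 140]
(268, 198) [ 13 162 137]
(251, 220) [ 14 154 139]
(240, 180) [ 18  96 164]
(376, 183) [ 90  16 113]
(362, 185) [ 20  57 135]
(345, 203) [ 18 114 175]
slat 169 [0.6206 0.256 ] [0.15360298 0.98813265] 81.16421759191196 ((620.6444091796875, 255.23751831054688), (143.23927307128906, 15.786355972290039), 80.99545288085938)
slat 167 [0.5252 0.262 ] [-0.20768257  0.97819627] 101.9865792077744 ((525.0713500976562, 262.51202392578125), (15.07867431640625, 140.0574493408203), 11.422595024108887)
slat 161 [0.4493 0.3194] [-0.03235585  0.99947641] 91.85417716536388 ((449.75103759765625, 320.3419189453125), (13.81272029876709, 142.0718231201172), 0.09302786737680435)
tt 3189 [np.float64(0.5056), np.float64(-0.0574)]
frame pts 855 [ 0.50293188 -0.0505105   0.15423537]
0.036 466 [ 0.5449202  -0.25455313  0.0374325 ]
0.08 233 [ 0.53659941 -0.22112495  0.08057905]
```

View pics/crop.png

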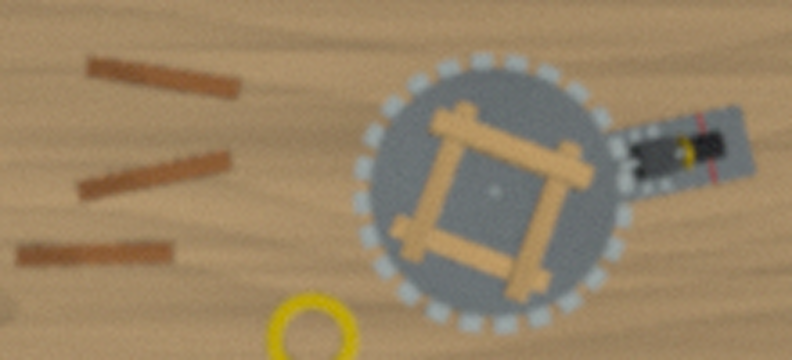

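The crop confirms that the top-layer slat is on the far (+x) side, so the gap is on the robot's side. The lock points to -y, turned about 12°. Next I move above the slats for a wrist view.

{"name": "servo_tool", "arguments": {"commands": [{"dp": [4.7,-5.2,1.3],"rot": [0,0,-8.1]},{"dp": [4.7,-5.2,1.3],"rot": [0,0,-8.1]},{"dp": [4.7,-5.2,1.3],"rot": [0,0,-8.1]},{"dp": [4.7,-5.2,1.3],"rot": [0,0,-8.1]},{"dp": [4.7,-5.2,1.3],"rot": [0,0,-8.1]},{"dp": [4.7,-5.2,1.3],"rot": [0,0,-8.1]},{"dp": [4.7,-5.2,1.3],"rot": [0,0,-8.1]},{"dp": [4.7,-5.2,1.3],"rot": [0,0,-8.1]},{"dp": [4.7,-5.2,1.3],"rot": [0,0,-8.1]},{"dp": [4.7,-5.2,1.3],"rot": [0,0,-8.1]},{"dp": [4.7,-5.2,1.3],"rot": [0,0,-8.1]}], "hand": 0.45, "grip_force": 15}}

```text
time: 1.52
tool_pos: [0.5007, 0.301, 0.3002]
ee_rot: [[-0.097, 0.995, -0.001], [0.995, 0.097, -0.0], [-0.0, -0.001, -1.0]]
ft_force: [-0.1, 0.3, -0.4]
finger_gap: 0.0479
grip_force: 0.0
```

```bash
cat > sl.py <<'E'
from h import *
def slats(c,box=None):
    S=cv2.cvtColor(c['frame'],cv2.COLOR_BGR2HSV).astype(int)
    m=((S[...,0]<18)&(S[...,1]>140)&(S[...,2]<190)&(S[...,2]>60)).astype(np.uint8)
    m=cv2.morphologyEx(m,cv2.MORPH_OPEN,np.ones((3,3),np.uint8))
    n,l,st,ce=cv2.connectedComponentsWithStats(m)
    for i in range(1,n):
        if st[i,4]<300: continue
        ct=max(cv2.findContours((l==i).astype(np.uint8),cv2.RETR_EXTERNAL,cv2.CHAIN_APPROX_NONE)[0],key=len)[:,0]
        P=onplane(c,ct,0.014)[:,:2]
        r=cv2.minAreaRect((P*1000).astype(np.float32)); b=cv2.boxPoints(r)
        e=[b[1]-b[0],b[2]-b[1]]; d=max(e,key=np.linalg.norm)
        print('slat px',ce[i].round(),st[i,4],'c',np.round(r[0],1),'size',np.round(r[1],1),'ang',round(np.degrees(np.arctan2(d[1],d[0]))%180,1))
E
python3 - <<'E'
from sl import *
c=cam('wrist'); cv2.imwrite('pics/w1.png',c['frame']); print(np.round(c['tool_from_camera'],3),c['fx'],c['cx'],c['cy'])
slats(c)
s=arm.observe(); print(s['tool_pos'],np.round(s['ee_rot'],3),s['time'],s['finger_gap'])
E
```

```text
[[ 0.    -0.962 -0.273  0.076]
 [ 1.     0.    -0.     0.   ]
 [ 0.    -0.273  0.962 -0.163]
 [ 0.     0.     0.     1.   ]] 279.99856012807896 318.35271364242374 203.78551778321884
slat px [419.  31.] 395 c [623.4 519.3] size [83.2 13.3] ang 89.1
slat px [543. 110.] 4349 c [838.5 413.4] size [ 31.4 351.7] ang 90.1
slat px [565. 115.] 5441 c [876.3 408. ] size [ 38.3 374.3] ang 90.1
slat px [606. 148.] 12564 c [942.7 365.3] size [177.8 458.2] ang 112.7
slat px [514. 155.] 1415 c [811.  355.7] size [ 19.1 209.3] ang 90.0
slat px [286. 154.] 1167 c [447.5 321.2] size [ 20.1 148. ] ang 92.0
slat px [329. 194.] 1024 c [523.2 264.1] size [ 19.5 149.4] ang 102.1
slat px [387. 200.] 1042 c [618.  259.6] size [144.   22.1] ang 81.4
[0.50094636 0.30078375 0.30036084] [[-0.097  0.995 -0.   ]
 [ 0.995  0.097 -0.   ]
 [-0.    -0.    -1.   ]] 1.575 0.04794203923792124
```

View pics/w1.png

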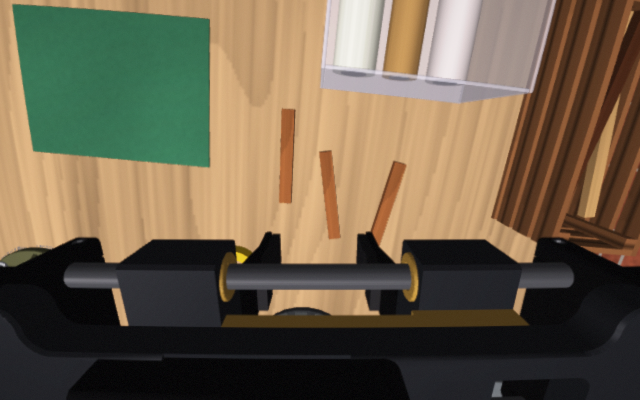

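The wrist view shows the slats clearly at (286,154), (329,194) and (387,200). Now a wrist look at the tower before grasping.

{"name": "servo_tool", "arguments": {"commands": [{"dp": [0,-7.8,0.8],"rot": [0,0,0]},{"dp": [0,-7.8,0.8],"rot": [0,0,0]},{"dp": [0,-7.8,0.8],"rot": [0,0,0]},{"dp": [0,-7.8,0.8],"rot": [0,0,0]},{"dp": [0,-7.8,0.8],"rot": [0,0,0]},{"dp": [0,-7.8,0.8],"rot": [0,0,0]},{"dp": [0,-7.8,0.8],"rot": [0,0,0]},{"dp": [0,-7.8,0.8],"rot": [0,0,0]},{"dp": [0,-7.8,0.8],"rot": [0,0,0]},{"dp": [0,-7.8,0.8],"rot": [0,0,0]},{"dp": [0,-7.8,0.8],"rot": [0,0,0]}]}}

```text
time: 2.95
tool_pos: [0.5021, -0.1662, 0.3483]
ee_rot: [[-0.098, 0.995, -0.0], [0.995, 0.098, 0.001], [0.001, -0.0, -1.0]]
ft_force: [-0.2, -0.1, -0.9]
finger_gap: 0.048
grip_force: 0.0
```

```bash
python3 - <<'E'
from sl import *
c=cam('wrist'); cv2.imwrite('pics/w2.png',c['frame']); np.savez('w2.npz',frame=c['frame'],depth=c['depth'],wc=c['wc'],k=[c[x] for x in('fx','fy','cx','cy','k1')])
s=arm.observe(); print(s['tool_pos'],s['time'])
E
```

```text
[ 0.50206197 -0.16642507  0.34834029] 3.0
```

View pics/w2.png

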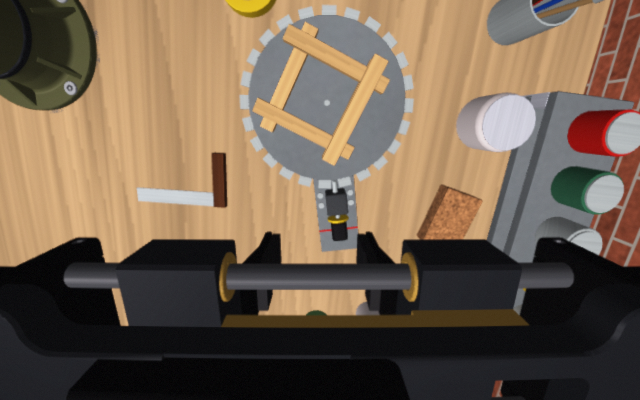

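The tower is clear: the top slat runs (380,60)–(332,163), the crossers are at (335,57) and (303,130), and the knob is at (338,222). Fitting them now.

```bash
cat > tw.py <<'E'
from sl import *
def load(f='w2.npz'):
    d=np.load(f); c=dict(frame=d['frame'],depth=d['depth'],wc=d['wc'],**dict(zip(('fx','fy','cx','cy','k1'),d['k']))); return c
def rect(P):
    r=cv2.minAreaRect((P*1000).astype(np.float32)); b=cv2.boxPoints(r); e=[b[1]-b[0],b[2]-b[1]]; d=max(e,key=np.linalg.norm)
    return np.round(r[0],1),np.round(r[1],1),round(np.degrees(np.arctan2(d[1],d[0]))%180,1)
E
python3 - <<'E'
from tw import *
c=load(); S=cv2.cvtColor(c['frame'],cv2.COLOR_BGR2HSV).astype(int); X=cloud(c)
roi=np.zeros((400,640),bool); roi[10:180,248:408]=1
dist=np.hypot(*(np.mgrid[0:400,0:640]-np.array([102,327])[:,None,None]))
m=(S[...,1]>70)&(dist<80)
z=X[...,2]
print(np.histogram(z[m],bins=np.arange(.07,.14,.005)))
for lo,hi,zz in ((.1155,.135,.122),(.102,.115,.108)):
    q=(m&(z>lo)&(z<hi)).astype(np.uint8); q=cv2.morphologyEx(q,cv2.MORPH_OPEN,np.ones((2,2),np.uint8))
    n,l,st,ce=cv2.connectedComponentsWithStats(q)
    for i in range(1,n):
        if st[i,4]<60: continue
        ct=np.argwhere(l==i)[:,::-1]; print(zz,st[i,4],ce[i].round(),rect(onplane(c,ct,zz)[:,:2]),'z',np.median(z[l==i]).round(4))
# disc: dark centre dot and gray disc
g=((S[...,1]<60)|m)&(dist<81)&((np.abs(z-.08)<.008)|m)
ys,xs=np.where((np.abs(z-.08)<.006)&(dist<100)&(S[...,2]<125)&(S[...,1]<60))
(e,r)=cv2.minEnclosingCircle((onplane(c,np.c_[xs,ys],.08)[:,:2]*1000).astype(np.float32)); print('disc',e,r)
# centre dot
print('dot',onplane(c,[(326.5,102.5)],.08))
# collar and knob
ye=(S[...,0]>18)&(S[...,0]<32)&(S[...,1]>150)&(S[...,2]>90); ye[:200]=0; ye[245:]=0; ye[:,:310]=0; ye[:,365:]=0
print('yellow px',np.argwhere(ye).mean(0),ye.sum(),X[ye].mean(0).round(4))
rd=((S[...,0]<8)|(S[...,0]>172))&(S[...,1]>120); rd[:215]=0;rd[245:]=0;rd[:,:310]=0;rd[:,365:]=0
ys,xs=np.where(rd); P=onplane(c,np.c_[xs,ys],.036); print('red',len(xs),P.mean(0), rect(P[:,:2]))
bl=(S[...,2]<45); bl[:218]=0; bl[244:]=0; bl[:,:325]=0; bl[:,352:]=0
ys,xs=np.where(bl); P=onplane(c,np.c_[xs,ys],.08); print('black',len(xs),P.mean(0),rect(P[:,:2]),np.median(X[bl],0))
E
```

```text
(array([   0,   28,   99,   33,  973,  343,   70, 2865,  107,   15, 1754,
          0,    0,    0]), array([0.07 , 0.075, 0.08 , 0.085, 0.09 , 0.095, 0.1  , 0.105, 0.11 ,
       0.115, 0.12 , 0.125, 0.13 , 0.135, 0.14 ]))
0.122 1761 [356. 110.] (array([541. , -70.3]), array([148.6,  20.6]), np.float32(69.2)) z 0.1222
0.108 1470 [326.  54.] (array([496.2,  -0.8]), array([ 21.8, 115.7]), np.float32(159.0)) z 0.1083
0.108 167 [382.  85.] (array([575.2, -30.9]), array([21.1, 13.4]), np.float32(67.7)) z 0.1082
0.108 1216 [293. 124.] (array([460.5, -93.4]), array([ 19.9, 115.4]), np.float32(159.4)) z 0.1083
0.108 131 [348. 152.] (array([ 540.7, -123.8]), array([19.4, 12.9]), np.float32(69.9)) z 0.108
disc (499.1038818359375, -82.28111267089844) 129.8096923828125
dot [[ 0.50359704 -0.05854479  0.08      ]]
yellow px [219.63157895 337.40350877] 114 [ 0.5409 -0.2376  0.0746]
red 42 [ 0.54764135 -0.26793131  0.036     ] (array([ 548. , -267.9]), array([69.2,  3.2]), np.float32(12.2))
black 230 [ 0.5452983  -0.25596398  0.08      ] (array([ 545.3, -256.1]), array([23.5, 29. ]), np.float32(101.7)) [ 0.54516439 -0.2561877   0.07989406]
```

{"name": "servo_tool", "arguments": {"commands": [{"dp": [-0.91,8.12,-4.0],"rot": [0,0,-0.45]},{"dp": [-0.91,8.12,-4.0],"rot": [0,0,-0.45]},{"dp": [-0.91,8.12,-4.0],"rot": [0,0,-0.45]},{"dp": [-0.91,8.12,-4.0],"rot": [0,0,-0.45]},{"dp": [-0.91,8.12,-4.0],"rot": [0,0,-0.45]},{"dp": [-0.91,8.12,-4.0],"rot": [0,0,-0.45]},{"dp": [-0.91,8.12,-4.0],"rot": [0,0,-0.45]},{"dp": [-0.91,8.12,-4.0],"rot": [0,0,-0.45]},{"dp": [-0.91,8.12,-4.0],"rot": [0,0,-0.45]},{"dp": [-0.91,8.12,-4.0],"rot": [0,0,-0.45]},{"dp": [-0.91,8.12,-4.0],"rot": [0,0,-0.45]},{"dp": [-0.91,8.12,-4.0],"rot": [0,0,-0.45]},{"dp": [-0.91,8.12,-5.0],"rot": [0,0,-0.45]},{"dp": [-0.91,8.12,-5.5],"rot": [0,0,-0.45]},{"dp": [-0.91,8.12,-5.73],"rot": [0,0,-0.45]},{"dp": [-0.91,8.12,-5.73],"rot": [0,0,-0.45]},{"dp": [-0.91,8.12,-5.73],"rot": [0,0,-0.45]}]}}

```text
time: 5.12
tool_pos: [0.4484, 0.3196, 0.0064]
ee_rot: [[-0.032, 0.999, 0.002], [0.999, 0.032, 0.002], [0.002, 0.002, -1.0]]
ft_force: [0.4, -0.1, 0.3]
finger_gap: 0.0477
grip_force: 0.0
```

```bash
python3 - <<'E'
from sl import *
slats(cam('wrist'))
E
```

```text
slat px [316. 193.] 4744 c [446.1 354.2] size [19.6 81. ] ang 91.9
slat px [415. 236.] 383 c [506.8 333.5] size [22.1 14. ] ang 11.9
slat px [600. 248.] 559 c [623.1 328.4] size [10.1 34.5] ang 163.9
slat px [316. 302.] 806 c [448.3 285.5] size [19.6 18.7] ang 1.7
```

{"name": "servo_tool", "arguments": {"commands": [{"dp": [0,0,-0.05],"rot": [0,0,0]},{"dp": [0,0,-0.05],"rot": [0,0,0]},{"dp": [0,0,-0.05],"rot": [0,0,0]},{"dp": [0,0,-0.05],"rot": [0,0,0]}], "hand": 1, "grip_force": 15}}

```text
time: 5.68
tool_pos: [0.4472, 0.319, 0.0019]
ee_rot: [[-0.032, 0.999, 0.0], [0.999, 0.032, -0.0], [-0.0, 0.0, -1.0]]
ft_force: [-0.0, 0.3, 0.5]
finger_gap: 0.0199
grip_force: 15.0
```

{"name": "servo_tool", "arguments": {"commands": [{"dp": [0,0,1.0],"rot": [0,0,0]},{"dp": [0,-0.5,2.0],"rot": [0,0,0]},{"dp": [0,-5.9,2.6],"rot": [0,0,-2.83]},{"dp": [0,-5.9,2.6],"rot": [0,0,-2.83]},{"dp": [0,-5.9,2.6],"rot": [0,0,-2.83]},{"dp": [0,-5.9,2.6],"rot": [0,0,-2.83]},{"dp": [0,-5.9,2.6],"rot": [0,0,-2.83]},{"dp": [0,-5.9,2.6],"rot": [0,0,-2.83]},{"dp": [0,-5.9,2.6],"rot": [0,0,-2.83]},{"dp": [0,-5.9,2.6],"rot": [0,0,-2.83]},{"dp": [0,-5.9,2.3],"rot": [0,0,-2.83]},{"dp": [0,-5.9,2.1],"rot": [0,0,-2.83]},{"dp": [0,-5.9,2.1],"rot": [0,0,-2.83]}]}}

```text
time: 7.3
tool_pos: [0.4462, -0.0341, 0.1267]
ee_rot: [[0.353, 0.936, -0.003], [0.936, -0.353, -0.001], [-0.002, -0.002, -1.0]]
ft_force: [0.1, -0.3, -0.4]
finger_gap: 0.0199
grip_force: 15.0
```

```bash
python3 - <<'E'
from sl import *
s=arm.observe(); print(s['tool_pos'],s['ee_rot'][:,1],s['finger_gap'],s['time'])
c=cam('wrist'); cv2.imwrite('pics/w3.png',c['frame'])
S=cv2.cvtColor(c['frame'],cv2.COLOR_BGR2HSV).astype(int)
E
```

```text
[ 0.44621784 -0.03410554  0.12665618] [ 0.93552924 -0.35324255 -0.00217862] 0.019882107584925115 7.3
```

View pics/w3.png

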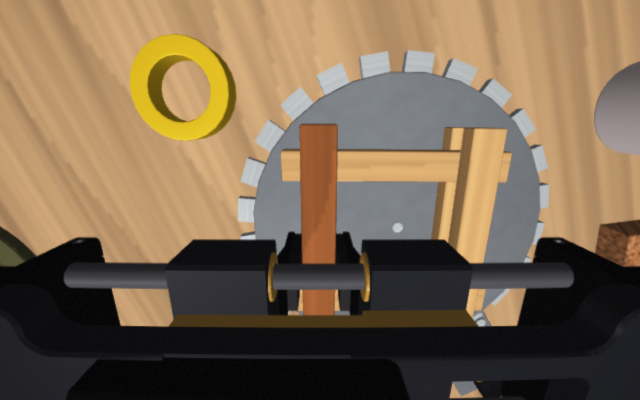

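The slat hangs parallel to the top slat with its ends level. Lower it, release it and rise.

{"name": "servo_tool", "arguments": {"commands": [{"dp": [0.02,0,-0.15],"rot": [0,0,0]},{"dp": [0.02,0,-0.27],"rot": [0,0,0]},{"dp": [0.02,0,-0.27],"rot": [0,0,0]},{"dp": [0.02,0,-0.27],"rot": [0,0,0]}]}}

```text
time: 7.85
tool_pos: [0.4484, -0.0351, 0.1117]
ee_rot: [[0.355, 0.935, 0.0], [0.935, -0.355, -0.0], [-0.0, 0.0, -1.0]]
ft_force: [-0.8, -0.3, -0.2]
finger_gap: 0.0197
grip_force: 15.0
```

{"name": "servo_tool", "arguments": {"commands": [{"dp": [0,0,0],"rot": [0,0,0]},{"dp": [0,0,0],"rot": [0,0,0]},{"dp": [0,0,0.3],"rot": [0,0,0]},{"dp": [0,0,1.0],"rot": [0,0,0]},{"dp": [0,0,1.0],"rot": [0,0,0]}], "hand": 0.5}}

```text
time: 8.48
tool_pos: [0.4507, -0.035, 0.1747]
ee_rot: [[0.355, 0.935, 0.006], [0.935, -0.355, 0.001], [0.003, 0.006, -1.0]]
ft_force: [-0.3, -0.2, 0.4]
finger_gap: 0.043
grip_force: 0.0
```

```bash
python3 - <<'E'
from tw import *
c=cam('wrist'); S=cv2.cvtColor(c['frame'],cv2.COLOR_BGR2HSV).astype(int); X=cloud(c)
m=(S[...,0]<16)&(S[...,1]>140)&(S[...,2]<190)&(S[...,2]>60); m[:,:200]=0;m[:,460:]=0
n,l,st,ce=cv2.connectedComponentsWithStats(m.astype(np.uint8))
for i in range(1,n):
    if st[i,4]>300: 
        ct=np.argwhere(l==i)[:,::-1]; print(st[i,4],ce[i].round(),rect(onplane(c,ct,.122)[:,:2]),np.median(X[l==i],0))
print(arm.observe()['time'],arm.observe()['tool_pos'])
E
```

```text
3408 [315. 193.] (array([455. , -16.4]), array([112.4,  20.4]), np.float32(69.1)) [ 0.45736703 -0.00980428  0.12221148]
8.525 [ 0.44945639 -0.03493852  0.1729473 ]
```

{"name": "servo_tool", "arguments": {"commands": [{"dp": [1.23,4.97,0],"rot": [0,0,4.1]},{"dp": [1.23,4.97,0],"rot": [0,0,4.1]},{"dp": [1.23,4.97,0],"rot": [0,0,4.1]},{"dp": [1.23,4.97,0],"rot": [0,0,4.1]},{"dp": [1.23,4.97,-0.5],"rot": [0,0,4.1]},{"dp": [1.23,4.97,-1.3],"rot": [0,0,4.1]},{"dp": [1.23,4.97,-2.0],"rot": [0,0,4.1]},{"dp": [1.23,4.97,-2.5],"rot": [0,0,4.1]},{"dp": [1.23,4.97,-2.83],"rot": [0,0,4.1]},{"dp": [1.23,4.97,-2.83],"rot": [0,0,4.1]},{"dp": [1.23,4.97,-2.83],"rot": [0,0,4.1]}]}}

```text
time: 9.9
tool_pos: [0.5222, 0.2631, 0.0016]
ee_rot: [[-0.208, 0.978, 0.0], [0.978, 0.208, 0.0], [-0.0, 0.0, -1.0]]
ft_force: [1.0, -0.7, -0.6]
finger_gap: 0.0436
grip_force: 0.0
```

```bash
python3 - <<'E'
from sl import *
slats(cam('wrist')); s=arm.observe(); print(s['tool_pos'],s['ee_rot'][:,1])
E
```

```text
slat px [320. 193.] 4857 c [516.  298.2] size [19.6 78. ] ang 102.1
slat px [508. 216.] 3243 c [622.9 309.3] size [43.7 28.4] ang 81.3
slat px [320. 302.] 828 c [529.9 232.9] size [19.5 18.9] ang 12.1
[0.52218885 0.26309985 0.00169614] [9.78159061e-01 2.07857679e-01 1.92303286e-04]
```

{"name": "servo_tool", "arguments": {"commands": [{"dp": [0,0,0],"rot": [0,0,0]},{"dp": [0,0,0],"rot": [0,0,0]},{"dp": [0,0,0],"rot": [0,0,0]},{"dp": [0,0,0],"rot": [0,0,0]}], "hand": 1}}

```text
time: 10.45
tool_pos: [0.5221, 0.2632, 0.0018]
ee_rot: [[-0.208, 0.978, 0.0], [0.978, 0.208, 0.0], [-0.0, 0.0, -1.0]]
ft_force: [0.1, 0.1, -0.0]
finger_gap: 0.0199
grip_force: 15.0
```

{"name": "servo_tool", "arguments": {"commands": [{"dp": [0,0,1.0],"rot": [0,0,0]},{"dp": [0,0,2.0],"rot": [0,0,0]},{"dp": [-0.76,-6.04,3.0],"rot": [0,0,7.14]},{"dp": [-0.76,-6.04,3.0],"rot": [0,0,7.14]},{"dp": [-0.76,-6.04,3.0],"rot": [0,0,7.14]},{"dp": [-0.76,-6.04,3.0],"rot": [0,0,7.14]},{"dp": [-0.76,-6.04,3.0],"rot": [0,0,7.14]},{"dp": [-0.76,-6.04,3.0],"rot": [0,0,7.14]},{"dp": [-0.76,-6.04,3.0],"rot": [0,0,7.14]},{"dp": [-0.76,-6.04,3.0],"rot": [0,0,7.14]},{"dp": [-0.76,-6.04,3.0],"rot": [0,0,7.14]},{"dp": [-0.76,-6.04,2.6],"rot": [0,0,7.14]},{"dp": [-0.76,-6.04,2.4],"rot": [0,0,7.14]},{"dp": [-0.76,-6.04,2.4],"rot": [0,0,7.14]}]}}

```text
time: 12.2
tool_pos: [0.4758, -0.0983, 0.1447]
ee_rot: [[-0.935, 0.355, -0.003], [0.355, 0.935, -0.0], [0.002, -0.001, -1.0]]
ft_force: [-0.4, 0.1, -0.7]
finger_gap: 0.0198
grip_force: 15.0
```

```bash
python3 - <<'E'
from sl import *
s=arm.observe(); print(s['tool_pos'],s['ee_rot'].round(3),s['finger_gap'],s['joint_pos'])
c=cam('wrist'); cv2.imwrite('pics/w4.png',c['frame'])
E
```

```text
[ 0.47582143 -0.09833263  0.14474485] [[-0.935  0.355 -0.003]
 [ 0.355  0.935 -0.   ]
 [ 0.002 -0.001 -1.   ]] 0.0198369992104934 [-0.43778865  0.01730877  0.59737295  1.96517543 -0.00993368  1.16458117
  1.37136145]
```

View pics/w4.png

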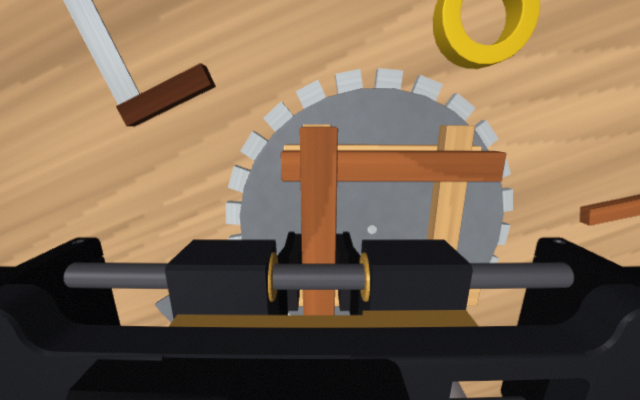

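{"name": "servo_tool", "arguments": {"commands": [{"dp": [0.01,-0.01,-0.2],"rot": [0,0,0]},{"dp": [0.01,-0.01,-0.34],"rot": [0,0,0]},{"dp": [0.01,-0.01,-0.34],"rot": [0,0,0]},{"dp": [0.01,-0.01,-0.34],"rot": [0,0,0]}]}}

```text
time: 12.75
tool_pos: [0.4772, -0.0999, 0.1255]
ee_rot: [[-0.934, 0.356, 0.0], [0.356, 0.934, 0.0], [-0.0, 0.0, -1.0]]
ft_force: [-0.5, 0.6, -1.0]
finger_gap: 0.02
grip_force: 15.0
```

{"name": "servo_tool", "arguments": {"commands": [{"dp": [0,0,0],"rot": [0,0,0]},{"dp": [0,0,0],"rot": [0,0,0]},{"dp": [0,0,0.3],"rot": [0,0,0]},{"dp": [0,0,1.0],"rot": [0,0,0]},{"dp": [0,0,1.0],"rot": [0,0,0]}], "hand": 0.5}}

```text
time: 13.38
tool_pos: [0.4795, -0.1002, 0.1886]
ee_rot: [[-0.934, 0.356, 0.007], [0.356, 0.934, 0.0], [-0.006, 0.003, -1.0]]
ft_force: [0.1, 0.8, -0.1]
finger_gap: 0.0436
grip_force: 0.0
```

```bash
cat > top.py <<'E'
from tw import *
c=cam('wrist'); S=cv2.cvtColor(c['frame'],cv2.COLOR_BGR2HSV).astype(int); X=cloud(c); z=X[...,2]
for lo,hi,zz in ((.129,.145,.136),(.116,.128,.122)):
    m=(S[...,1]>70)&(z>lo)&(z<hi)
    n,l,st,ce=cv2.connectedComponentsWithStats(m.astype(np.uint8))
    for i in range(1,n):
        if st[i,4]>250: print(zz,st[i,4],ce[i].round(),rect(onplane(c,np.argwhere(l==i)[:,::-1],zz)[:,:2]))
print(arm.observe()['time'],arm.observe()['tool_pos'])
E
python3 top.py
```

```text
0.136 3514 [318. 191.] (array([461.7, -92.8]), array([ 19.8, 114.4]), np.float32(159.2))
0.122 421 [296. 152.] (array([423.9, -97. ]), array([13.1, 19.4]), np.float32(158.3))
0.122 3448 [401. 152.] (array([454.6, -17.4]), array([114.4,  19.7]), np.float32(68.8))
0.122 315 [341. 256.] (array([523.6, -93.8]), array([20.2, 12.9]), np.float32(69.0))
13.425 [ 0.47822953 -0.09996476  0.18679873]
```

{"name": "servo_tool", "arguments": {"commands": [{"dp": [2.33,5.93,0],"rot": [0,0,-9.73]},{"dp": [2.33,5.93,0],"rot": [0,0,-9.73]},{"dp": [2.33,5.93,0],"rot": [0,0,-9.73]},{"dp": [2.33,5.93,0],"rot": [0,0,-9.73]},{"dp": [2.33,5.93,0],"rot": [0,0,-9.73]},{"dp": [2.33,5.93,0],"rot": [0,0,-9.73]},{"dp": [2.33,5.93,0],"rot": [0,0,-9.73]},{"dp": [2.33,5.93,-0.5],"rot": [0,0,-9.73]},{"dp": [2.33,5.93,-1.5],"rot": [0,0,-9.73]},{"dp": [2.33,5.93,-2.3],"rot": [0,0,-9.73]},{"dp": [2.33,5.93,-2.8],"rot": [0,0,-9.73]},{"dp": [2.33,5.93,-3.06],"rot": [0,0,-9.73]},{"dp": [2.33,5.93,-3.06],"rot": [0,0,-9.73]},{"dp": [2.33,5.93,-3.06],"rot": [0,0,-9.73]}]}}

```text
time: 15.18
tool_pos: [0.6173, 0.256, 0.002]
ee_rot: [[0.152, 0.988, 0.001], [0.988, -0.152, 0.0], [0.0, 0.001, -1.0]]
ft_force: [-0.9, -0.9, 1.1]
finger_gap: 0.0437
grip_force: 0.0
```

```bash
python3 - <<'E'
from sl import *
slats(cam('wrist')); s=arm.observe(); print(s['tool_pos'],s['ee_rot'][:,1])
E
```

```text
slat px [633. 160.] 1648 c [796.5 296. ] size [11.7 85.6] ang 98.3
slat px [322. 193.] 4878 c [624.8 291.1] size [78.7 19.6] ang 81.3
slat px [322. 302.] 820 c [614.7 225.1] size [18.2 19.5] ang 171.3
[0.617166   0.2560426  0.00196479] [ 9.88449680e-01 -1.51548477e-01  5.37492543e-04]
```

{"name": "servo_tool", "arguments": {"commands": [{"dp": [0,0,0],"rot": [0,0,0]},{"dp": [0,0,0],"rot": [0,0,0]},{"dp": [0,0,0],"rot": [0,0,0]},{"dp": [0,0,0],"rot": [0,0,0]}], "hand": 1}}

```text
time: 15.72
tool_pos: [0.6169, 0.256, 0.0018]
ee_rot: [[0.151, 0.988, 0.0], [0.988, -0.151, -0.0], [0.0, 0.0, -1.0]]
ft_force: [0.1, 0.4, 0.7]
finger_gap: 0.0197
grip_force: 15.0
```

{"name": "servo_tool", "arguments": {"commands": [{"dp": [0,0,1.0],"rot": [0,0,0]},{"dp": [0,0,2.0],"rot": [0,0,0]},{"dp": [-1.75,-1.0,3.2],"rot": [0,0,9.74]},{"dp": [-1.75,-2.0,3.2],"rot": [0,0,9.74]},{"dp": [-1.75,-3.0,3.2],"rot": [0,0,9.74]},{"dp": [-1.75,-4.36,3.2],"rot": [0,0,9.74]},{"dp": [-1.75,-4.36,3.2],"rot": [0,0,9.74]},{"dp": [-1.75,-4.36,3.2],"rot": [0,0,9.74]},{"dp": [-1.75,-4.36,3.2],"rot": [0,0,9.74]},{"dp": [-1.75,-4.36,3.2],"rot": [0,0,9.74]},{"dp": [-1.75,-4.36,3.2],"rot": [0,0,9.74]},{"dp": [-1.75,-4.36,3.2],"rot": [0,0,9.74]},{"dp": [-1.75,-4.36,2.7],"rot": [0,0,9.74]},{"dp": [-1.75,-4.36,2.4],"rot": [0,0,9.74]},{"dp": [-1.75,-4.36,2.4],"rot": [0,0,9.74]},{"dp": [-1.75,-4.36,2.4],"rot": [0,0,9.74]}]}}

```text
time: 17.73
tool_pos: [0.5125, -0.0057, 0.1464]
ee_rot: [[-0.935, 0.355, 0.001], [0.355, 0.935, 0.0], [-0.001, 0.0, -1.0]]
ft_force: [0.4, -0.5, 0.0]
finger_gap: 0.0197
grip_force: 15.0
```

```bash
python3 top.py; python3 -c "
from h import *
print(arm.observe()['ee_rot'][:,1])"
```

```text
0.136 4519 [164. 190.] (array([450.8, -86.4]), array([23.8, 89.4]), np.float32(159.5))
0.122 3964 [236. 165.] (array([461.6, -42.1]), array([82. , 78.6]), np.float32(70.1))
0.122 575 [346. 163.] (array([472.7,  30.6]), array([12.5, 20. ]), np.float32(159.2))
17.775 [ 0.51265854 -0.00566602  0.1467082 ]
[3.55182519e-01 9.34796656e-01 7.68379499e-04]
```

Aligned on target. Lower it, release it and check.

{"name": "servo_tool", "arguments": {"commands": [{"dp": [0,0,-0.2],"rot": [0,0,0]},{"dp": [0,0,-0.36],"rot": [0,0,0]},{"dp": [0,0,-0.36],"rot": [0,0,0]},{"dp": [0,0,-0.36],"rot": [0,0,0]}]}}

```text
time: 18.27
tool_pos: [0.5117, -0.0057, 0.1239]
ee_rot: [[-0.935, 0.355, -0.001], [0.355, 0.935, -0.0], [0.0, -0.0, -1.0]]
ft_force: [0.4, 0.5, 0.1]
finger_gap: 0.0199
grip_force: 15.0
```

{"name": "servo_tool", "arguments": {"commands": [{"dp": [0,0,0],"rot": [0,0,0]},{"dp": [0,0,0],"rot": [0,0,0]},{"dp": [0,0,0.3],"rot": [0,0,0]},{"dp": [0,0,1.0],"rot": [0,0,0]},{"dp": [0,0,1.0],"rot": [0,0,0]},{"dp": [0,0,1.0],"rot": [0,0,0]}], "hand": 0.4}}

```text
time: 19.02
tool_pos: [0.5121, -0.0056, 0.1848]
ee_rot: [[-0.935, 0.355, 0.001], [0.355, 0.935, 0.001], [-0.001, 0.001, -1.0]]
ft_force: [0.0, -0.1, 0.2]
finger_gap: 0.0519
grip_force: 0.0
```

```bash
python3 top.py
```

```text
0.136 3543 [318. 191.] (array([493.8,   2.4]), array([ 19.8, 110.9]), np.float32(159.2))
0.136 3208 [190. 182.] (array([450.3, -86.4]), array([23.5, 88. ]), np.float32(159.5))
0.136 298 [318. 296.] (array([576.3, -29.1]), array([19.2, 12.1]), np.float32(69.2))
0.122 2702 [251. 160.] (array([470.1, -44.4]), array([82.9, 93.5]), np.float32(158.6))
0.122 447 [340. 157.] (array([472.2,  29.8]), array([13.8, 19.2]), np.float32(160.0))
19.075 [ 0.5115869  -0.00562991  0.18406036]
```

All three are placed within about 2 mm. Now go over the knob.

{"name": "servo_tool", "arguments": {"commands": [{"dp": [0.57,-4.19,0.2],"rot": [0,0,-7.12]},{"dp": [0.57,-4.19,0.2],"rot": [0,0,-7.12]},{"dp": [0.57,-4.19,0.2],"rot": [0,0,-7.12]},{"dp": [0.57,-4.19,0.2],"rot": [0,0,-7.12]},{"dp": [0.57,-4.19,0.2],"rot": [0,0,-7.12]},{"dp": [0.57,-4.19,0.2],"rot": [0,0,-7.12]},{"dp": [0.57,-4.19,0],"rot": [0,0,-7.12]},{"dp": [0.57,-4.19,-0.6],"rot": [0,0,-7.12]},{"dp": [0.57,-4.19,-1.2],"rot": [0,0,-7.12]},{"dp": [0.57,-4.19,-1.2],"rot": [0,0,-7.12]}]}}

```text
time: 20.32
tool_pos: [0.5434, -0.2553, 0.1085]
ee_rot: [[-0.213, 0.977, -0.007], [0.977, 0.213, 0.002], [0.004, -0.007, -1.0]]
ft_force: [0.6, 0.4, 0.7]
finger_gap: 0.0523
grip_force: 0.0
```

```bash
python3 - <<'E'
from h import *
s=arm.observe(); print(s['tool_pos'],s['ee_rot'].round(3),s['finger_gap'],s['time'])
c=cam('wrist'); cv2.imwrite('pics/w5.png',c['frame'])
E
```

```text
[ 0.54342926 -0.25527165  0.10845786] [[-0.213  0.977 -0.007]
 [ 0.977  0.213  0.002]
 [ 0.004 -0.007 -1.   ]] 0.052322105468809964 20.325
```

View pics/w5.png

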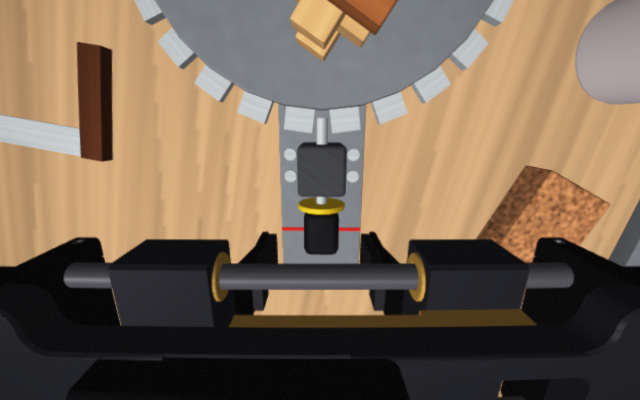

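The knob is centred between the open fingers at (321,232). The collar is at (321,206) and the red line at row 229. Descend.

{"name": "servo_tool", "arguments": {"commands": [{"dp": [0,0,-0.5],"rot": [0,0,0]},{"dp": [0,0,-1.02],"rot": [0,0,0]},{"dp": [0,0,-1.02],"rot": [0,0,0]},{"dp": [0,0,-1.02],"rot": [0,0,0]}]}}

```text
time: 20.88
tool_pos: [0.5474, -0.2577, 0.053]
ee_rot: [[-0.212, 0.977, 0.003], [0.977, 0.212, -0.001], [-0.002, 0.002, -1.0]]
ft_force: [0.5, -0.2, 0.7]
finger_gap: 0.0525
grip_force: 0.0
```

```bash
cat > kn.py <<'E'
from tw import *
s=arm.observe(); print(s['tool_pos'],s['ft_force'],s['finger_gap'],s['grip_force'],s['time'])
c=cam('wrist'); S=cv2.cvtColor(c['frame'],cv2.COLOR_BGR2HSV).astype(int); X=cloud(c)
ye=(S[...,0]>18)&(S[...,0]<32)&(S[...,1]>150)&(S[...,2]>90); ye[:100]=0; ye[300:]=0; ye[:,:285]=0; ye[:,355:]=0
rd=((S[...,0]<8)|(S[...,0]>172))&(S[...,1]>150); rd[:150]=0;rd[300:]=0;rd[:,:220]=0;rd[:,420:]=0
u=np.array([.211,-.977])
for n,m,z in (('collar',ye,None),('red',rd,.036)):
    q=np.argwhere(m)
    if len(q)==0: print(n,0); continue
    P=X[m] if z is None else onplane(c,q[:,::-1],z)
    if z is None: P=P[(P[:,2]>.07)]   # top rim of the disc
    if len(P): print(n,len(P),q.mean(0).round(),np.median(P,0).round(4),'along u',np.percentile(P[:,:2]@u,[5,50,95]).round(4))
print('wanted collar along u',np.array([.548,-.2679])@u)
E
python3 kn.py
```

```text
[ 0.54737217 -0.25774016  0.05297992] [ 0.51545181 -0.24223936  0.71068442] 0.05246194117998897 0.0 20.875
collar 793 [229. 315.] [ 0.5418 -0.2374  0.0777] along u [0.345  0.3458 0.3492]
red 154 [252. 323.] [ 0.5659 -0.2649  0.036 ] along u [0.3768 0.3776 0.3792]
wanted collar along u 0.37736630000000004
```

{"name": "servo_tool", "arguments": {"commands": [{"dp": [-0.02,0,-0.03],"rot": [0,0,0]},{"dp": [-0.02,0,-0.03],"rot": [0,0,0]},{"dp": [-0.02,0,-0.03],"rot": [0,0,0]},{"dp": [-0.02,0,-0.03],"rot": [0,0,0]},{"dp": [-0.02,0,-0.03],"rot": [0,0,0]}], "hand": 1, "grip_force": 45}}

```text
time: 21.55
tool_pos: [0.5455, -0.257, 0.0494]
ee_rot: [[-0.212, 0.977, 0.001], [0.977, 0.212, -0.0], [-0.0, 0.001, -1.0]]
ft_force: [0.7, -0.4, 1.1]
finger_gap: 0.0251
grip_force: 45.0
```

```bash
python3 kn.py
```

```text
[ 0.54547005 -0.25695633  0.04937869] [ 0.66594702 -0.39050965  1.1234453 ] 0.025103740810809617 45.00010362826288 21.55
collar 849 [234. 318.] [ 0.5416 -0.2375  0.0779] along u [0.345  0.3457 0.3492]
red 30 [256. 315.] [ 0.5168 -0.2741  0.036 ] along u [0.3766 0.3777 0.3793]
wanted collar along u 0.37736630000000004
```

{"name": "servo_tool", "arguments": {"commands": [{"dp": [0.02,-0.1,0],"rot": [0,0,0]},{"dp": [0.04,-0.2,0],"rot": [0,0,0]},{"dp": [0.065,-0.3,0],"rot": [0,0,0]},{"dp": [0.085,-0.4,0],"rot": [0,0,0]},{"dp": [0.105,-0.49,0],"rot": [0,0,0]},{"dp": [0.105,-0.49,0],"rot": [0,0,0]},{"dp": [0.105,-0.49,0],"rot": [0,0,0]},{"dp": [0.105,-0.49,0],"rot": [0,0,0]}]}}

```text
time: 22.6
tool_pos: [0.5508, -0.282, 0.0492]
ee_rot: [[-0.214, 0.977, -0.003], [0.977, 0.214, 0.008], [0.008, -0.001, -1.0]]
ft_force: [-4.1, 10.9, 8.8]
finger_gap: 0.0255
grip_force: 45.0
```

```bash
python3 kn.py; python3 - <<'E'
from h import *
c=cam('top'); w=cam('wrist')
cv2.imwrite('pics/fin.png',np.vstack([cv2.resize(c['frame'][150:250,310:450],(560,400),interpolation=cv2.INTER_CUBIC),cv2.resize(w['frame'][100:275,200:445],(560,200*2))[:190]]))
E
```

```text
[ 0.55083095 -0.28200229  0.04916463] [-4.05522819 10.92045751  8.81814784] 0.02550981855670358 45.002236515283585 22.6
collar 838 [233. 318.] [ 0.5468 -0.2624  0.0778] along u [0.3706 0.3713 0.3747]
red 245 [221. 315.] [ 0.5304 -0.2712  0.036 ] along u [0.3763 0.3776 0.3791]
wanted collar along u 0.37736630000000004
```

View pics/fin.png

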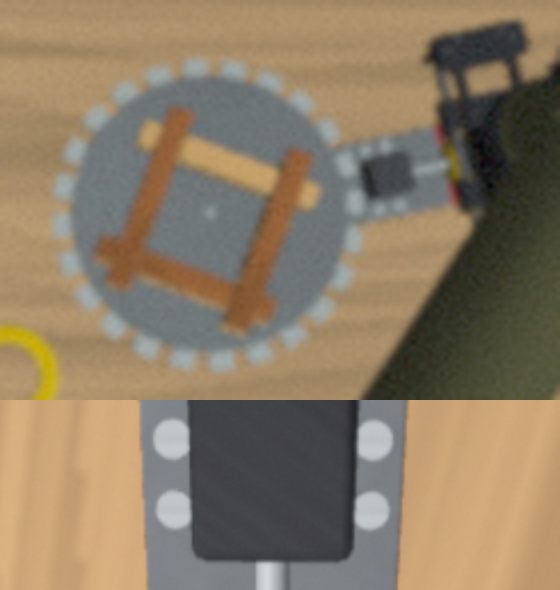

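The tower is complete and square in the picture. The pull is about 25.6 mm, so about 4.5 mm more.

{"name": "servo_tool", "arguments": {"commands": [{"dp": [0.01,-0.04,0],"rot": [0,0,0]},{"dp": [0.018,-0.08,0],"rot": [0,0,0]},{"dp": [0.018,-0.08,0],"rot": [0,0,0]},{"dp": [0.018,-0.08,0],"rot": [0,0,0]},{"dp": [0.018,-0.08,0],"rot": [0,0,0]},{"dp": [0.018,-0.08,0],"rot": [0,0,0]}]}}

```text
time: 23.5
tool_pos: [0.5518, -0.2863, 0.0492]
ee_rot: [[-0.214, 0.977, -0.003], [0.977, 0.214, 0.009], [0.009, -0.001, -1.0]]
ft_force: [-4.6, 10.8, 8.8]
finger_gap: 0.0257
grip_force: 45.0
```

```bash
python3 kn.py
```

```text
[ 0.55179199 -0.28633367  0.04915855] [-4.60359125 10.77861852  8.79375395] 0.025724232747628594 45.002438239753246 23.5
collar 837 [233. 318.] [ 0.5479 -0.2668  0.0777] along u [0.375  0.3758 0.3792]
red 402 [215. 321.] [ 0.5549 -0.267   0.036 ] along u [0.3764 0.3778 0.3792]
wanted collar along u 0.37736630000000004
```

{"name": "servo_tool", "arguments": {"commands": [{"dp": [0,0,0],"rot": [0,0,0]},{"dp": [0,0,0],"rot": [0,0,0]},{"dp": [0,0,0],"rot": [0,0,0]},{"dp": [0,0,0],"rot": [0,0,0]}]}}

```text
time: 24.05
tool_pos: [0.5518, -0.2863, 0.0492]
ee_rot: [[-0.214, 0.977, -0.003], [0.977, 0.214, 0.009], [0.009, -0.001, -1.0]]
ft_force: [-4.4, 11.9, 9.3]
finger_gap: 0.0261
grip_force: 45.0
```

```bash
python3 kn.py && python3 -c "
from station import arm
print(arm.job_done())"
```

```text
[ 0.55176169 -0.28634414  0.049158  ] [-4.39743342 11.90498946  9.33846776] 0.026078351891187044 45.002427734434605 24.05
collar 838 [233. 318.] [ 0.5478 -0.2668  0.0778] along u [0.375  0.3757 0.3792]
red 402 [215. 321.] [ 0.5549 -0.2671  0.036 ] along u [0.3764 0.3778 0.3792]
wanted collar along u 0.37736630000000004
the job is handed in; nothing more can be done
None
```

The three slats are in place within about 2 mm by camera, the knob is pulled out 30 mm so its collar stands at the red line and is still held there, and the job was handed in at about 24 s (no verdict came back).

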